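# Fit the spare power supply in the recorder past its spring flap

### The arm

A 7-joint arm with a two-finger parallel gripper is mounted at the origin on the work surface. World frame = base frame: x ahead of the robot, y to its left, z up, the work surface at z = 0. Lengths are in m, angles in rad, forces in N, time in s.
With the tool pointing down it reaches from about 0.35 to 0.9 m from the base axis. Payload 19.9 kg.
Tool frame: the origin (TCP) lies between the finger pads; the fingertips stand 19 mm ahead of it and the grasp point (between the pads) is the TCP; z points along the fingers, y is the line along which they close (so a half turn about z gives the same grasp; the last joint's range is limited). The gripper opens to 94 mm and grips with 3 to 60 N. Pads are 16 mm wide; open, the fingers measure 119 mm over their backs; the gripper's body (75 mm by 177 mm) begins 78 mm behind the grasp point.
Start: joints at [-1.171, 0.417, -0.01, 1.614, 0.005, 1.111, -0.053], TCP at [0.267, 0.565, 0.193] pointing down, gripper open.
Joint ranges: [-2.81, 2.81], [-0.39, 2.02], [-1.27, 1.25], [0.06, 2.57], [-1.19, 4.33], [0.19, 2], [-2.82, 2.82]. Speed limits (rad/s): [1.89, 1.89, 2.39, 2.39, 3.01, 3.01, 3.01].

### API

Orientations are given as a 3x3 rotation matrix whose columns are the frame's x, y, z axes.
In Python, from rig import robot gives the robot as it stands. Calls block until the motion is done:
- robot.move_ptp(position, orientation): joint-space move of the TCP to a pose.
- robot.move_linear(position, velocity=0.15, frame=None, threshold=None): straight line of the TCP; frame=None keeps the orientation; velocity is the mean speed in m/s. With threshold (N) it stops when the force on the tool has changed by that much, and returns True; else False.
- robot.goto_joints(angles): joint-space move.
- robot.gripper_to(opening): finger opening in m; the grip force is fixed at half the most; returns when the fingers have stopped.
- robot.pause(seconds).
- robot.ik(position, orientation): joint angles nearest the present ones, or None.
- robot.get_state(): the state.
- robot.grab_frame(name): name is "side" or "top"; returns the picture (384x512x3 uint8, red, green, blue); there is no depth.
- robot.camera_info(name): a dict with "fx", "fy", "cx", "cy" (pixels), "dist" ([k1, k2, p1, p2, k3] as OpenCV has them; the pictures are not rectified), "rvec" (rotation vector, rad) and "tvec" (3), from world to camera coordinates, as OpenCV has them. Camera axes: x right, y down, z forward; pixel columns grow to the right and rows downward; lengths in m; the calibration is good to about 2 mm. A picture is of the moment at which its call begins. camera_info takes no time and is no camera call.
A pose or a line that the arm cannot do raises robot.PlanningError and nothing moves.
- robot.sign_off(): hands the job in; it is judged then, once.
The state is a dict: "time": time; "qpos": joint angles; "joint_vel": joint speeds; "effort": joint torques, N m; "ee_pos": TCP position; "tool_rot": TCP orientation; "force": force on the tool from outside, world axes, zero at the start; "moment": the same for the moment, N m; "opening": finger opening in m; "grasp_force": force on a finger pad.
Only numpy, scipy, OpenCV 4.12 (cv2) and the standard library are available. Lean on these libraries where they do the work, as an engineer would, in place of code of your own. Each camera call takes 0.05 s, during which the arm holds its last target. There are 200 camera calls.

### The job

Fit the spare power supply module into the empty bay in the back panel of the recorder: lift it out of its foam packing by its middle, put it down to change your grip to its handle end, and then slide it in, connector end first, so that it pushes the bay's spring flap inward and keeps it open, until it is fully home with its end face flush with the back panel, like the module already fitted in the other bay. Let go of it there, and leave the other loose things where they are.

Things in the scene. Friction and masses are not known exactly. Their poses are not given: they have to be found in the camera images.
- psu: spare power supply module, loose, 0.43 to 0.58 kg: steel box 160 long (x) x 60 wide (y) x 39 mm high (z), centre of mass within 6 mm of the box's centre. Origin: centre of the box's underside. +x points to the connector (nose) end, its last 10 mm drawn in by 2 mm all round; the tail end face is at x = -80 mm, with a pull handle beyond. It starts flat in the packing, right way up for the bay
- psu_handle (a point): grip point of the module's black D-shaped pull handle, an upright loop 10 mm thick (y) that stands out from the tail end face to x = -120 mm of the module, from 12 to 36 mm above its underside, with a window 8 mm high. The point is 23 mm behind the end face (x = -103 mm), 24 mm above the underside, mid-thickness. Axes as the module's
- psu_face (a point): centre of the lower edge of the module's tail end face (x = -80 mm, y = z = 0 in the module's frame); the axes are the module's
- packing: white foam packing fixed on the bench, 250 x 116 x 54 mm; pocket floor 15 mm up, walls level with the module's top. Origin on the bench under the module's centre, axes as the module's at the start. Foam encloses both ends and the handle (no room for fingers); only the middle 80 mm of the module is free on both sides, down to the bench. Play 3 mm sideways, 2 mm endways: lift straight up
- recorder: flat black 19-inch unit fixed on the bench, 440 wide (y) x 300 deep (x) mm, top 55 mm above the bench. Origin on the bench under the middle of its back panel; +x points from the panel (x = 0) into the unit. Bays at y = +80 and -80 mm: one empty, the other holding an identical module, home, its handle standing out 40 mm. A 44 mm wide thumb notch in the top cover marks each bay
- bay_mouth (a point): mouth of the empty bay: mid-width, in the plane of the back panel, at the bay floor's height (10 mm above the bench). +x points into the bay, +z up; a module that is home has its tail end face in this plane, axes parallel. The bay is 64 wide, 43 high and 160 mm deep to the wall that stops the module's nose; in its first 11 mm the sides flare out by 5 mm and the floor down by 4 mm
- flap (a joint): angle of the empty bay's steel spring flap (61 x 40 x 2 mm): 0 = shut, hanging 18 mm behind the back panel from a hinge along the bay's roof; grows as it is pushed inward and up, about 1.5 rad = folded under the roof, where it takes 2 to 3 mm of the height and rests on the module. The spring (0.025 N m at 0, 0.06 at 1.5 rad) shuts it; a level push on it with the nose takes 5 to 12 N
- blank_cover: loose bystander: the black sheet-steel blanking cover taken off the bay, 70 x 43 x 12 mm, lying on top of the recorder; origin centre of underside
- screwdriver: loose bystander: screwdriver 190 mm long lying on top of the recorder; origin centre of underside
- mug: loose bystander: white mug, 82 mm across, 95 mm high; origin centre of underside
- handheld: loose bystander: black handheld terminal with an orange grip and a stub aerial, 195 x 60 x 32 mm, lying on its back; origin centre of underside
- mouse: loose bystander: black computer mouse, 108 x 60 x 33 mm; origin centre of underside
- screw_jar: loose bystander: clear jar with a metal cap, 56 mm across, 62 mm high; origin centre of underside
Not all that is in view belongs to the job. Leave any brown look-alike of the psu alone.

How it is judged:
By the outcome, as a careful person would: the job done as asked, in the order asked, and still so for the second after the job is handed in, with the robot touching nothing.
It also fails if it takes over 61 s, if anything falls off the work surface, if the arm or the gripper's body presses on something with over 40 N, if the wrist force passes 120 N, or if a joint passes its speed limit or range.

## Working session

There is one attempt and no reset: what is moved stays moved. The work goes in short steps, each a Python script; the robot and the scene stay as the last script left them, time stands still between calls to the robot, and variables do not carry over. Pictures are saved under pics/ and viewed, at most 10 in all, crops included, and the job is handed in when it is done.

```bash
ls; mkdir -p pics; python3 - <<'E'
from rig import robot
import cv2
for n in("side","top"):
    im=robot.grab_frame(n); cv2.imwrite(f"pics/{n}0.png",im[:,:,::-1]); 
    print(n,robot.camera_info(n))
s=robot.get_state();print(s["time"],s["ee_pos"],s["tool_rot"],s["opening"])
a=cv2.imread("pics/side0.png");b=cv2.imread("pics/top0.png")
cv2.imwrite("pics/t0.png",cv2.resize(b,(800,600)));cv2.imwrite("pics/s0.png",cv2.resize(a,(800,600)))
E
```

```text
pics
side {'fx': 408.10151885406236, 'fy': 408.10151885406236, 'cx': 256.48220725282386, 'cy': 193.13109600813746, 'dist': array([-0.02887307,  0.        ,  0.        ,  0.        ,  0.        ]), 'rvec': array([ 2.32961578, -0.19947265,  0.06701758]), 'tvec': array([-0.47177592,  0.06925178,  1.10748676])}
top {'fx': 406.91427658581927, 'fy': 406.91427658581927, 'cx': 263.11907193880563, 'cy': 190.83949755126693, 'dist': array([-0.10282084,  0.        ,  0.        ,  0.        ,  0.        ]), 'rvec': array([ 2.18492539, -2.20230991,  0.10295967]), 'tvec': array([-0.06400777,  0.49014523,  1.25431174])}
0.1 [0.26653422 0.56493789 0.19258979] [[-9.04417886e-01  4.26647559e-01 -3.83890633e-04]
 [ 4.26647722e-01  9.04417304e-01 -1.03010722e-03]
 [-9.22954002e-05 -1.09543346e-03 -9.99999396e-01]] 0.09383234702774526
```

View pics/t0.png

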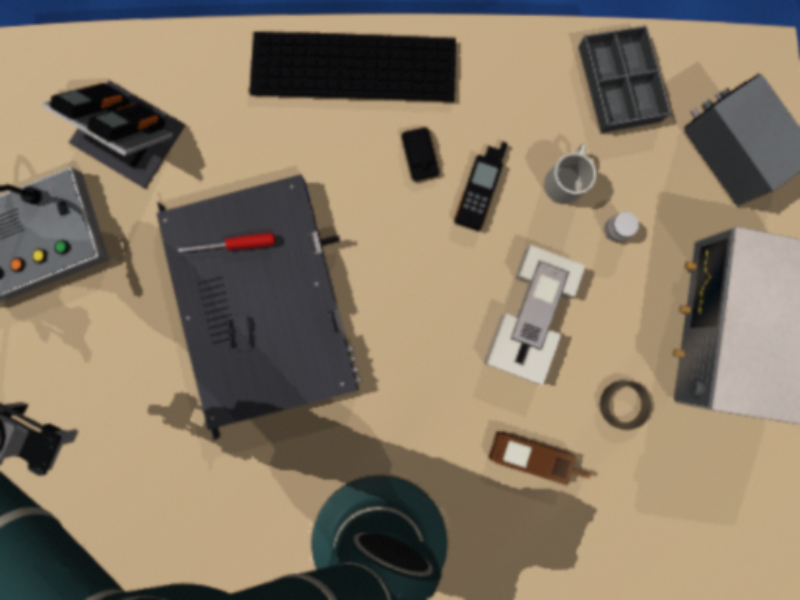

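View pics/s0.png

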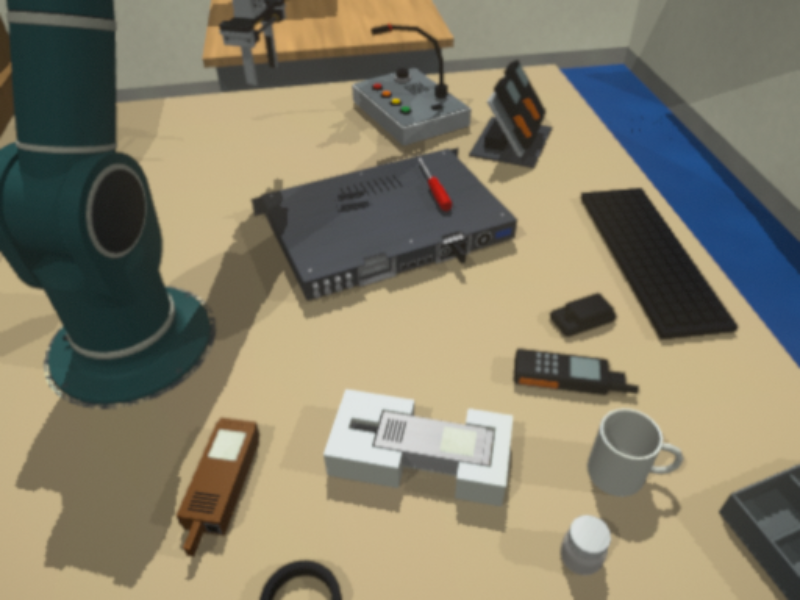

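The top view shows the module in its white foam at about (540,305), handle towards the robot. The recorder's back panel faces right, with the fitted module at (320,242) and the empty bay at about (335,320). The brown decoy is at (535,457). Next I'll enlarge both areas for exact pixels.

```bash
cat > h.py <<'E'
import numpy as np, cv2
from rig import robot
CI={n:robot.camera_info(n) for n in("side","top")}
def ray(n,uv):
    c=CI[n];K=np.array([[c["fx"],0,c["cx"]],[0,c["fy"],c["cy"]],[0,0,1]])
    p=cv2.undistortPoints(np.array([[uv]],float),K,np.array(c["dist"]))[0,0]
    R=cv2.Rodrigues(np.array(c["rvec"]))[0]
    return -R.T@c["tvec"], R.T@np.array([p[0],p[1],1.])
def onz(n,uv,z):
    o,d=ray(n,uv);return o+d*(z-o[2])/d[2]
def tri(uvt,uvs):
    o1,d1=ray("top",uvt);o2,d2=ray("side",uvs)
    s=np.linalg.lstsq(np.c_[d1,-d2],o2-o1,rcond=None)[0]
    a,b=o1+s[0]*d1,o2+s[1]*d2
    return (a+b)/2,np.linalg.norm(a-b)
E
python3 - <<'E'
import cv2,numpy as np
t=cv2.imread("pics/top0.png");s=cv2.imread("pics/side0.png")
def crop(im,x,y,w=100,h=75): # 4x, gamma
    c=cv2.resize(im[y:y+h,x:x+w],(400,300),interpolation=cv2.INTER_CUBIC)
    c=(255*(c/255.)**.6).astype(np.uint8)
    for k in range(0,w,10): cv2.putText(c,str(x+k) if k%20==0 else "|",(k*4,10),0,.3,(0,255,255))
    for k in range(10,h,10): cv2.putText(c,str(y+k),(0,k*4+3),0,.3,(0,255,255))
    return c
m=np.vstack([np.hstack([crop(t,295,165),crop(t,155,175)]),np.hstack([crop(s,215,245,),crop(s,215,130)])])
cv2.imwrite("pics/m1.png",m)
E
```

```text
(no output)
```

View pics/m1.png

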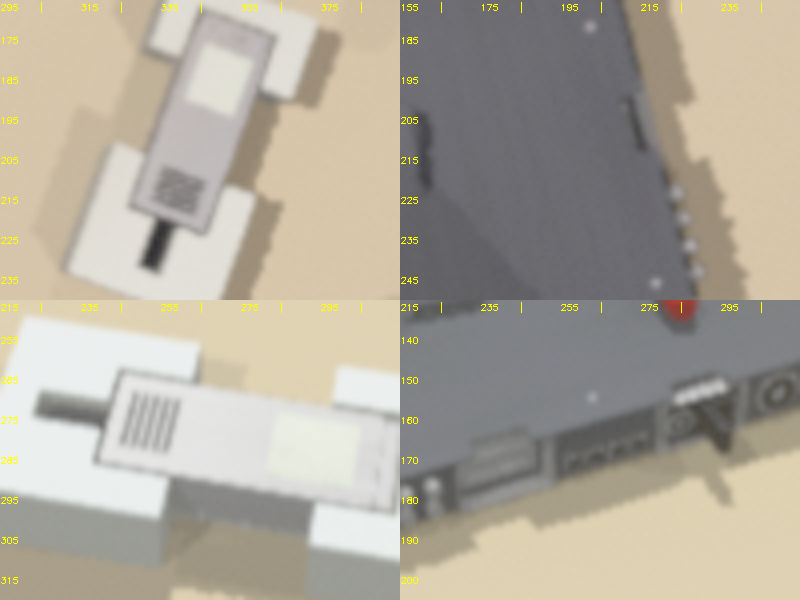

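```bash
python3 - <<'E'
from h import *
np.set_printoptions(precision=4,suppress=True)
P={}
for k,a,b in [("tailL",(327.5,217),(245.25,262.25)),("tailR",(346.5,223.5),(239.25,285.25)),("noseR",(363.75,174.5),(313.25,297.5)),
  ("notchA",(212,198.75),(248.75,162.5)),("notchB",(215.75,212.5),(233,165.5))]:
    p,e=tri(a,b);P[k]=p;print(k,p,e,"on z:",onz("top",a,.054),onz("side",b,.054))
# psu estimate
nL=onz("top",(344.5,167.5),.054);print("noseL",nL)
t=cv2.imread("pics/top0.png").astype(int)
m=(t[:,:,0]-t[:,:,2]>-8)&(t.sum(2)<420); m=m.astype(np.uint8)*255
m[:, :95]=0; m[:100]=0; m[285:]=0; m[:,240:]=0
m=cv2.morphologyEx(m,cv2.MORPH_OPEN,np.ones((5,5)))
n,l,st,c=cv2.connectedComponentsWithStats(m);i=1+st[1:,4].argmax();m=(l==i).astype(np.uint8)*255
cv2.imwrite("pics/mask.png",m)
pts=[]
for r in range(120,246):
    x=np.nonzero(m[r])[0]
    if len(x): pts.append((x.max()+.5,r))
W=np.array([onz("top",p,.055)[:2] for p in pts])
d=None
keep=np.ones(len(W),bool)
for _ in range(6):
    vx,vy,x0,y0=cv2.fitLine(W[keep].astype(np.float32),cv2.DIST_HUBER,0,.001,.001).ravel()
    res=(W[:,0]-x0)*-vy+(W[:,1]-y0)*vx; keep=abs(res)<.002
print("line",vx,vy,x0,y0,"ang",np.degrees(np.arctan2(vy,vx)),keep.sum(),len(W))
s=W@[vx,vy]
cnt=max(cv2.findContours(m,0,1)[0],key=cv2.contourArea)
ap=cv2.approxPolyDP(cnt,6,True)[:,0];print([(tuple(p),onz("top",p,.055)[:2].round(4)) for p in ap])
E
```

```text
tailL [ 0.4076 -0.2623  0.0567] 0.0037433296190636095 on z: [ 0.4057 -0.2626  0.054 ] [ 0.4096 -0.2604  0.054 ]
tailR [ 0.3865 -0.3203  0.0563] 0.0024752839943728796 on z: [ 0.3853 -0.3208  0.054 ] [ 0.3879 -0.3189  0.054 ]
noseR [ 0.5362 -0.3777  0.0567] 0.00232317907975946 on z: [ 0.5354 -0.3782  0.054 ] [ 0.538  -0.3762  0.054 ]
notchA [0.4675 0.0877 0.0558] 0.006984676447257014 on z: [0.4641 0.0882 0.054 ] [0.4712 0.0897 0.054 ]
notchB [0.423  0.0761 0.0611] 0.0016552323449221839 on z: [0.4223 0.0768 0.054 ] [0.4245 0.0845 0.054 ]
noseL [ 0.5573 -0.3185  0.054 ]
line 0.9679047 0.25131753 0.49943492 0.08597492 ang 14.5554905 103 126
[((np.int32(192), np.int32(114)), array([0.7268, 0.1508])), ((np.int32(102), np.int32(135)), array([0.6643, 0.4315])), ((np.int32(134), np.int32(274)), array([0.238, 0.325])), ((np.int32(227), np.int32(249)), array([0.3122, 0.0431]))]
```

View pics/mask.png

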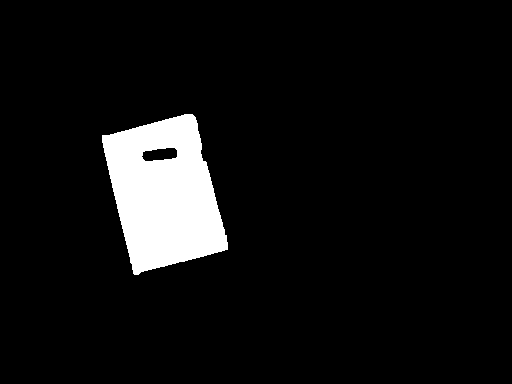

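The mask shows the recorder outline cleanly as a rotated rectangle from (192,114) to (134,274). I'll refine its four edges and check that the arm can reach the planned poses.

```bash
cat >> h.py <<'E'
def Rt(yaw,th=0.,flip=1):
    """tool rotation: fingers close along module y; th=tilt of the fingers forward along module +x"""
    x=np.array([np.cos(yaw),np.sin(yaw),0]);y=np.array([-x[1],x[0],0]);Z=np.array([0,0,1.])
    z=-np.cos(th)*Z+np.sin(th)*x; y=y*flip
    return np.c_[np.cross(y,z),y,z]
E
python3 - <<'E'
from h import *
np.set_printoptions(precision=3,suppress=True)
m=cv2.imread("pics/mask.png",0)
cnt=max(cv2.findContours(m,0,cv2.CHAIN_APPROX_NONE)[0],key=cv2.contourArea)[:,0].astype(float)
W=np.array([onz("top",p,.055)[:2] for p in cnt])
a=np.radians(14.56);u=np.array([np.cos(a),np.sin(a)]);v=np.array([-u[1],u[0]])
U=W@u;V=W@v
mid=(V>np.median([V.min(),V.max()])-.1)&(V<np.median([V.min(),V.max()])+.1)
far=np.median(U[mid&(U>U.mean())]);near=np.median(U[mid&(U<U.mean())])
print("U far,near,width",far,near,far-near,"V panel",V.min(),np.median(V[(V<V.mean())&(U>near+.05)&(U<far-.05)]),"V front",np.median(V[(V>V.mean())&(U>near+.05)&(U<far-.05)]))
c=(far+near)/2
print("notch top u",np.array([.4432,.0825])@u,"expected bay u",c-.08)
M=u*(c-.08)+v*np.median(V[(V<V.mean())&(U>near+.05)&(U<far-.05)]);print("mouth",M)
M=np.array([*M,.01]);xd=np.array([*v,0]);yaw=np.arctan2(v[1],v[0])
pc=np.array([.472,-.3195]);yp=np.radians(-20.2)
for f in(1,-1):
    print("grasp",f,robot.ik([*pc,.036],Rt(yp,0,f)),robot.ik([*pc,.15],Rt(yp,0,f)),"\n put",robot.ik(M-.115*xd+[0,0,.012],Rt(yaw,0,f)))
    for th in(0,20,30,40,50,60):
        R=Rt(yaw,np.radians(th),f)
        print(th,[robot.ik(M-d*xd+[0,0,z],R) for d,z in((.023,.024),(.2,.014))])
E
```

```text
U far,near,width 0.7465844428681205 0.31342621595867576 0.4331582269094448 V panel -0.04485981699259756 -0.040632086912212116 V front 0.25521794485208127
notch top u 0.44970657405510583 expected bay u 0.45000532941339816
mouth [0.446 0.074]
grasp 1 [ 0.054  0.606  0.639  1.889 -0.49   0.807  2.174] [-0.132  0.502  0.891  1.819 -0.45   1.037  2.153] 
 put [-0.822  0.709  1.081  2.13  -0.874  0.847 -2.082]
0 [array([-1.04 ,  0.632,  1.084,  2.176, -0.8  ,  0.814, -2.323]), array([-0.633,  0.762,  1.08 ,  2.048, -0.89 ,  0.9  , -1.931])]
20 [array([-0.76 ,  0.752,  1.081,  2.112, -1.073,  1.185, -1.92 ]), array([-0.385,  0.914,  1.079,  1.893, -1.043,  1.336, -1.707])]
30 [array([-0.635,  0.861,  1.079,  2.063, -1.161,  1.407, -1.782]), array([-0.279,  1.017,  1.078,  1.806, -1.1  ,  1.553, -1.636])]
40 [array([-0.422,  0.85 ,  0.896,  2.005, -1.131,  1.475, -1.748]), array([-0.186,  1.127,  1.077,  1.715, -1.151,  1.762, -1.583])]
50 [array([-0.34 ,  0.98 ,  0.895,  1.943, -1.19 ,  1.683, -1.656]), array([-0.026,  1.117,  0.895,  1.621, -1.087,  1.82 , -1.619])]
60 [array([-0.161,  1.0
[... 381 characters left out ...]
041, -0.484,  0.714,  0.863])]
20 [array([-0.312,  0.48 ,  0.456,  2.1  , -0.714,  0.882,  0.906]), array([-0.181,  0.711,  0.733,  1.887, -0.805,  1.127,  1.25 ])]
30 [array([-0.23 ,  0.572,  0.493,  2.052, -0.853,  1.06 ,  1.1  ]), array([-0.046,  0.783,  0.671,  1.799, -0.841,  1.299,  1.311])]
40 [array([-0.161,  0.683,  0.525,  1.997, -0.951,  1.252,  1.243]), array([ 0.065,  0.87 ,  0.621,  1.707, -0.872,  1.467,  1.354])]
50 [array([-0.045,  0.781,  0.471,  1.934, -0.986,  1.403,  1.319]), array([ 0.158,  0.965,  0.574,  1.614, -0.899,  1.628,  1.382])]
60 [array([ 0.079,  0.876,  0.38 ,  1.865, -0.99 ,  1.525,  1.358]), array([ 0.235,  1.064,  0.53 ,  1.522, -0.924,  1.781,  1.396])]
```

```bash
python3 - <<'E'
from h import *
np.set_printoptions(precision=4,suppress=True)
pc=[.472,-.3195];R=Rt(np.radians(-20.2),0,-1)
robot.move_ptp([*pc,.15],R)
print(robot.move_linear([*pc,.036],velocity=.12,threshold=8))
s=robot.get_state();print(s["time"],s["ee_pos"],s["force"])
robot.gripper_to(.03)
s=robot.get_state();print(s["opening"],s["grasp_force"],s["force"],s["moment"])
print(robot.move_linear([*pc,.066],velocity=.06))
robot.move_linear([*pc,.125],velocity=.15)
s=robot.get_state();print(s["time"],s["ee_pos"],s["opening"],s["grasp_force"],s["force"],s["moment"])
im=robot.grab_frame("top");i2=robot.grab_frame("side");cv2.imwrite("pics/top1.png",im[:,:,::-1]);cv2.imwrite("pics/side1.png",i2[:,:,::-1])
a=np.hstack([cv2.resize(im[120:270,260:410],(400,400)),cv2.resize(i2[180:330,200:350],(400,400))])
cv2.imwrite("pics/m2.png",a[:,:,::-1])
E
```

```text
False
4.3833 [ 0.4724 -0.3198  0.0366] [ 0.7686  0.4042 -0.0233]
0.0593008521482515 29.95913028717041 [ 0.1297 -0.1238  1.6446] [-0.0123  0.2399 -0.0532]
False
6.2083 [ 0.4718 -0.3191  0.1244] 0.05941995834390507 29.95020478963852 [ 0.4668  0.4872 -6.2327] [0.0035 0.1969 0.0322]
```

View pics/m2.png

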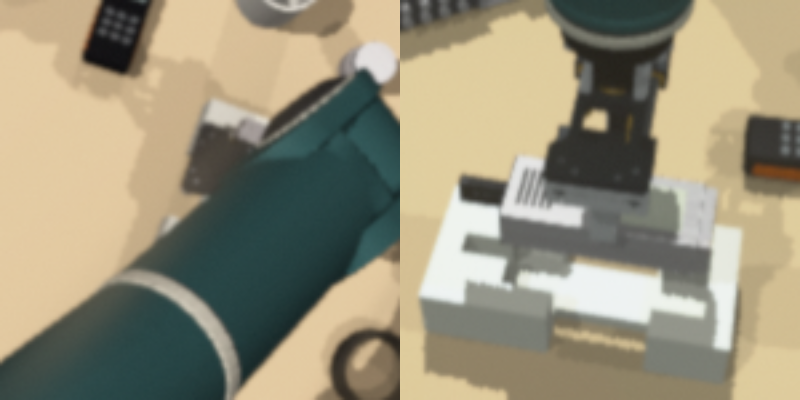

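The view shows the module level in the gripper, clear of the foam, with the handle at the left, gripped in the middle. Next I'll carry it to the bay front, put it down and look.

```bash
python3 - <<'E'
from h import *
np.set_printoptions(precision=4,suppress=True)
M=np.array([.447,.077,0]);yaw=np.radians(104.56);xd=np.array([np.cos(yaw),np.sin(yaw),0])
C=M-.120*xd;R=Rt(yaw,0,-1);Z=np.array([0,0,1.])
robot.move_ptp(C+.125*Z,R)
robot.move_linear(C+.035*Z,velocity=.15)
print(robot.move_linear(C+.019*Z,velocity=.03,threshold=4))
s=robot.get_state();print(s["time"],s["ee_pos"],s["force"])
robot.gripper_to(.09)
robot.move_linear(C+.09*Z,velocity=.15)
th=np.radians(45);R2=Rt(yaw,th,-1)
H=M-.223*xd+.024*Z
robot.move_ptp(H-.12*R2[:,2],R2)
s=robot.get_state();print(s["time"],s["ee_pos"],s["force"])
im=robot.grab_frame("top");i2=robot.grab_frame("side");cv2.imwrite("pics/top2.png",im[:,:,::-1]);cv2.imwrite("pics/side2.png",i2[:,:,::-1])
def crop(im,x,y,w=100,h=150):
    c=cv2.resize(im[y:y+h,x:x+w],(400,600),interpolation=cv2.INTER_CUBIC)
    c=(255*(c/255.)**.6).astype(np.uint8)
    for k in range(0,w,20): cv2.putText(c,str(x+k),(k*4,10),0,.3,(255,0,0))
    for k in range(10,h,10): cv2.putText(c,str(y+k),(0,k*4+3),0,.3,(255,0,0))
    return c
cv2.imwrite("pics/m3.png",np.hstack([crop(im,190,140),crop(i2,215,110)])[:,:,::-1])
E
```

```text
True
8.8417 [ 0.4773 -0.039   0.0204] [ 1.8635  0.3063 -1.9204]
11.225 [ 0.5248 -0.2192  0.1086] [0.6153 1.0909 0.7192]
```

View pics/m3.png

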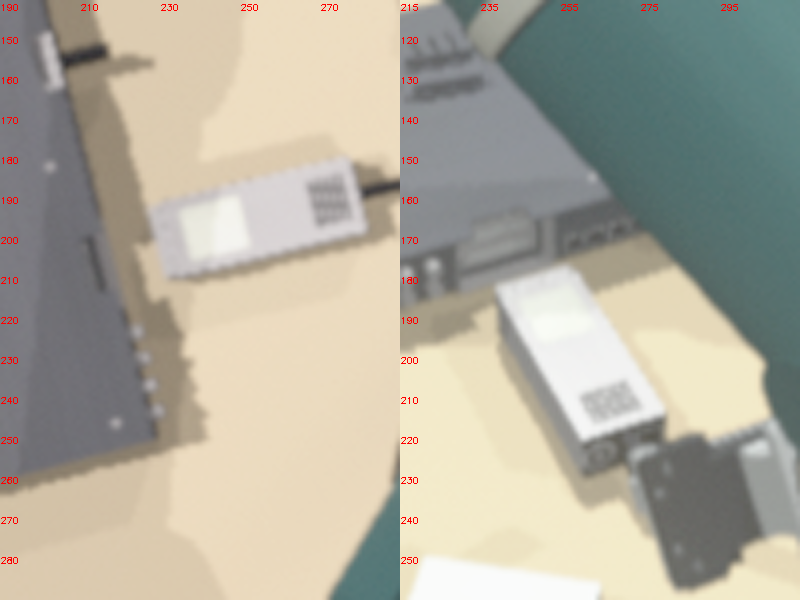

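The module stands flat in front of the bay with its handle at the right. The top view puts its nose corners at (227.5,191) and (232.5,209.5) and the notch at (212,199.5)–(216,212.5). I'll compute the offsets.

```bash
python3 - <<'E'
from h import *
np.set_printoptions(precision=4,suppress=True)
yaw=np.radians(104.56);v=np.array([np.cos(yaw),np.sin(yaw)]);u=np.array([v[1],-v[0]])
f=lambda n,p,z:(lambda w:(w,round(w@u,4),round(w@v,4)))(onz(n,p,z)[:2])
for l,p in [("nL",(227.5,191.25)),("nR",(232.5,209.5)),("tL",(278,178.75)),("tR",(281.5,198))]: print("top",l,*f("top",p,.039))
for l,p in [("nA",(212,199.5)),("nB",(216,212.5))]: print("top",l,*f("top",p,.055))
for l,p in [("nl",(240,181.25)),("nr",(258,176)),("tr",(281,213.5)),("tl",(260.5,220.5))]: print("side",l,*f("side",p,.039))
for l,p in [("mL",(229.5,176)),("mR",(251.5,169)),("notchmid",(241,172)),]: print("side",l,*f("side",p,.053))
for l,p in [("botL",(230,182)),("botR",(252,174.5))]: print("side",l,*f("side",p,.01))
# gradient-based: fit module side edges in the top view (light module vs sand)
t=cv2.imread("pics/top2.png");m=((t[:,:,0].astype(int)-t[:,:,2]>-12)&(t.sum(2)>330)).astype(np.uint8)
m[:,:222]=0;m[:,290:]=0;m[:165]=0;m[225:]=0
c=max(cv2.findContours(m,0,1)[0],key=cv2.contourArea);W=np.array([onz("top",p,.039)[:2] for p in c[:,0]],np.float32)
print("rect",cv2.minAreaRect(W),"u",np.array(cv2.minAreaRect(W)[0])@u)
print("commanded centre u,v",np.array([.4773,-.039])@u,np.array([.4773,-.039])@v)
E
```

```text
top nL [0.4876 0.0421] 0.4826 -0.0819
top nR [0.4314 0.0269] 0.4244 -0.0824
top tL [ 0.5252 -0.1138] 0.4798 -0.2421
top tR [ 0.4656 -0.1239] 0.4195 -0.2369
top nA [0.4617 0.0881] 0.4691 -0.0308
top nB [0.4223 0.076 ] 0.4278 -0.0326
side nl [0.4368 0.0304] 0.4304 -0.0804
side nr [0.4905 0.0433] 0.4856 -0.0814
side tr [ 0.5247 -0.1119] 0.4797 -0.2402
side tl [ 0.4681 -0.1266] 0.4212 -0.2403
side mL [0.4092 0.042 ] 0.4067 -0.0622
side mR [0.4747 0.0608] 0.4748 -0.0605
side notchmid [0.4434 0.0532] 0.4425 -0.06
side botL [0.4108 0.0643] 0.4138 -0.0411
side botR [0.4792 0.0855] 0.4853 -0.0377
rect ((0.47697722911834717, -0.04063478857278824), (0.05614372342824936, 0.1582465022802353), 13.687845230102539) u 0.4514437333614858
commanded centre u,v 0.45216711398974985 -0.15773772860726945
```

```bash
cat >> h.py <<'E'
yaw=np.radians(104.4);xd=np.array([np.cos(yaw),np.sin(yaw),0]);ud=np.array([xd[1],-xd[0],0]);Z=np.array([0,0,1.])
TH=np.radians(45);R2=Rt(yaw,TH,-1)
a0=np.radians(104.56);v0=np.array([np.cos(a0),np.sin(a0),0]);u0=np.array([v0[1],-v0[0],0])
W=lambda u,v,z:u*u0+v*v0+z*Z
def show(name,boxes):
    ims=[]
    for n,x,y,w,h in boxes:
        im=robot.grab_frame(n);cv2.imwrite(f"pics/{name}_{n}.png",im[:,:,::-1])
        c=cv2.resize(im[y:y+h,x:x+w],(400,600),interpolation=cv2.INTER_CUBIC);c=(255*(c/255.)**.6).astype(np.uint8)
        for k in range(0,w,20): cv2.putText(c,str(x+k),(k*400//w,10),0,.3,(255,0,0))
        for k in range(10,h,10): cv2.putText(c,str(y+k),(0,k*600//h+3),0,.3,(255,0,0))
        ims.append(c)
    cv2.imwrite(f"pics/{name}.png",np.hstack(ims)[:,:,::-1])
def st():
    s=robot.get_state();w=s["ee_pos"]
    print("t %.2f"%s["time"],"uvz",np.round([w@u0,w@v0,w[2]],4),"F",np.round([s["force"]@u0,s["force"]@v0,s["force"][2]],1),"M",np.round([s["moment"]@u0,s["moment"]@v0,s["moment"][2]],2),"op %.4f gf %.1f"%(s["opening"],s["grasp_force"]))
E
python3 - <<'E'
from h import *
robot.gripper_to(.05)
H=W(.4515,-.2655,.024)
robot.move_ptp(H-.06*R2[:,2],R2)
print(robot.move_linear(H,velocity=.08,threshold=6));st()
robot.gripper_to(.0);st()
robot.move_linear(H+.014*Z,velocity=.05);robot.pause(.3);st()
show("m4",[("top",190,140,100,150),("side",215,140,100,150)])
E
```

```text
False
t 13.34 uvz [ 0.4516 -0.266   0.0242] F [0.2 0.  0.4] M [-0.65  0.09  0.01] op 0.0499 gf 0.0
t 14.09 uvz [ 0.4515 -0.2656  0.024 ] F [-1.9 -1.3  1.1] M [-0.61  0.11  0.14] op 0.0087 gf 30.0
t 14.82 uvz [ 0.4514 -0.2656  0.0379] F [-0.4 -1.8 -2.1] M [-1.38  0.02  0.02] op 0.0082 gf 30.0
```

View pics/m4.png

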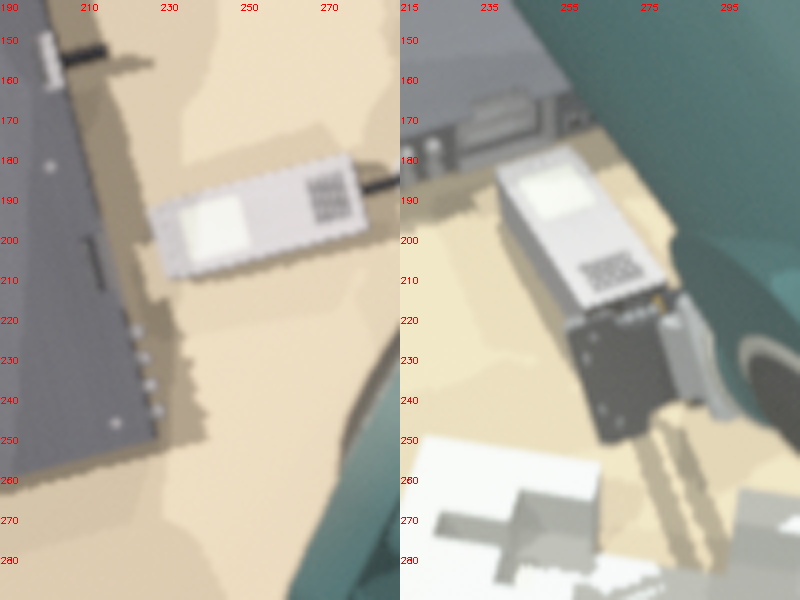

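The side view shows the nose still on the bench while the tail rose 14 mm. The force is only about half the weight, so the module pivots in the handle grip and can't be carried level that way. I'll set it back down, re-grip the middle and lay its nose on the lip of the mouth short of the flap. Then I'll take the handle again and slide it in.

```bash
python3 - <<'E'
from h import *
H=W(.4515,-.2655,.024)
robot.move_linear(H+.0005*Z,velocity=.06)
robot.gripper_to(.05)
robot.move_linear(H-.11*R2[:,2],velocity=.2)
R=Rt(yaw,0,-1)
robot.gripper_to(.09)
robot.move_ptp(W(.4515,-.161,.10),R)
print(robot.move_linear(W(.4515,-.161,.022),velocity=.12,threshold=8));st()
robot.gripper_to(.03);st()
robot.move_linear(W(.4497,-.161,.034),velocity=.08);st()
print("fwd",robot.move_linear(W(.4497,-.106,.034),velocity=.06,threshold=6));st()
robot.pause(.1)
show("m5",[("top",170,140,100,150),("side",200,110,100,150)])
E
```

```text
False
t 19.55 uvz [ 0.4517 -0.1614  0.0224] F [-0.4  0.5  0.8] M [-0.01  0.1   0.02] op 0.0901 gf 0.0
t 20.14 uvz [ 0.4518 -0.161   0.0222] F [0.6 1.3 5.3] M [ 0.22 -0.02  0.02] op 0.0593 gf 30.0
t 20.44 uvz [ 0.4497 -0.161   0.0343] F [-0.8  0.5 -5.7] M [-0.04  0.03  0.03] op 0.0593 gf 30.0
fwd False
t 21.51 uvz [ 0.4497 -0.1064  0.0341] F [-0.1 -3.3 -5.8] M [-0.89  0.12  0.05] op 0.0590 gf 30.0
```

View pics/m5.png

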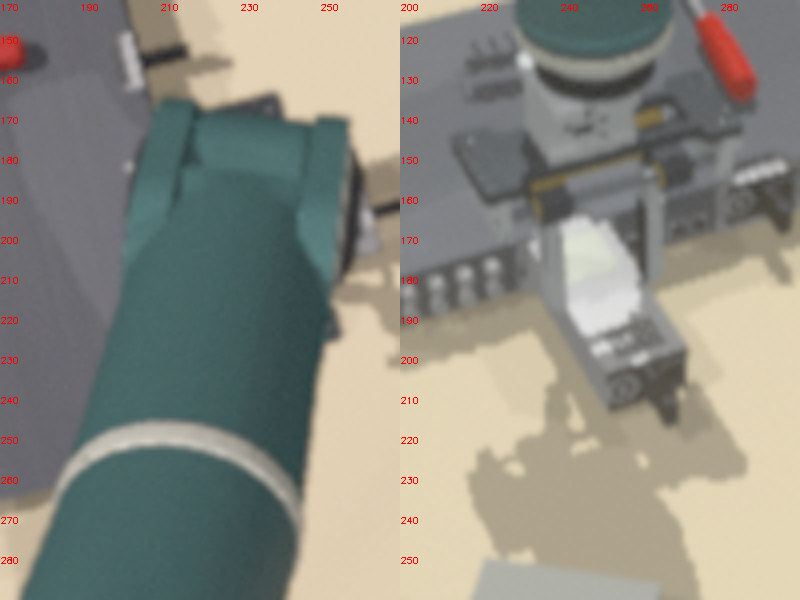

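The module hangs level between the fingers, nose at the mouth; in the side view its tail face is at about (255,203). There is a light −3 N touch, so I'll back off slightly and lay it down.

```bash
python3 - <<'E'
from h import *
robot.move_linear(W(.4497,-.109,.034),velocity=.06);st()
print("down",robot.move_linear(W(.4497,-.109,.0235),velocity=.02,threshold=5));st()
robot.gripper_to(.09);st()
robot.move_linear(W(.4497,-.109,.09),velocity=.15)
H=W(.4497,-.214,.025)
robot.move_ptp(H-.09*R2[:,2],R2);st()
show("m6",[("top",170,140,100,150),("side",200,110,100,150)])
E
```

```text
t 21.96 uvz [ 0.4496 -0.1089  0.0339] F [ 0.1  0.6 -5.5] M [-0.07  0.04  0.01] op 0.0590 gf 30.0
down True
t 22.38 uvz [ 0.4498 -0.1093  0.0263] F [ 1.1 -1.1 -2.5] M [-0.28 -0.45 -0.12] op 0.0591 gf 30.0
t 23.03 uvz [ 0.4493 -0.109   0.0264] F [-0.7  0.6 -0.3] M [-0.    0.05  0.02] op 0.0901 gf 0.0
t 24.77 uvz [ 0.4501 -0.2762  0.0884] F [-0.1 -0.8 -0.4] M [-0.65  0.02 -0.04] op 0.0902 gf 0.0
```

View pics/m6.png

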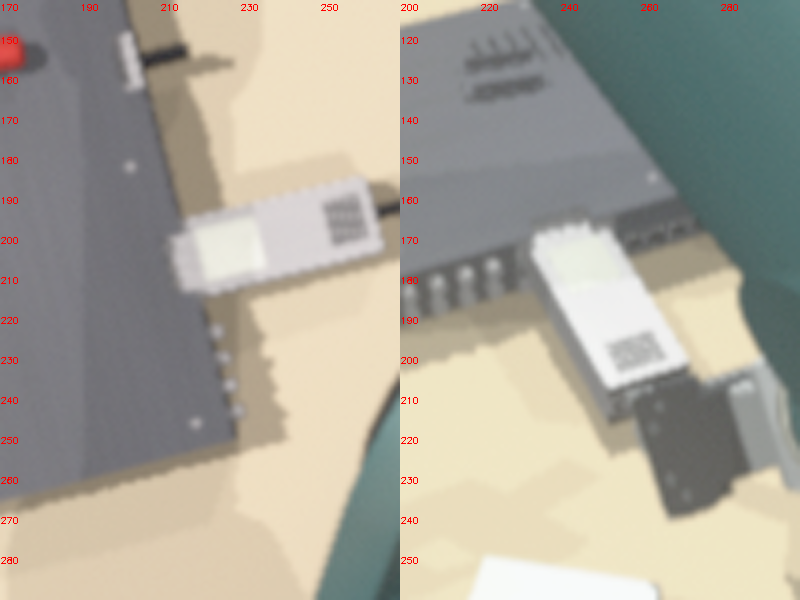

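The nose rests in the mouth, visible under the thumb notch at (213,200)–(216,212), short of the flap, with the tail on the bench. Now I'll take the handle grip, level the module and slide it in.

```bash
python3 - <<'E'
from h import *
robot.gripper_to(.05)
H=W(.4497,-.214,.025)
print(robot.move_linear(H,velocity=.1,threshold=6));st()
robot.gripper_to(.0);st()
robot.move_linear(W(.4497,-.214,.0345),velocity=.04);st()
for v in(-.195,-.17,-.13):
    r=robot.move_linear(W(.4497,v,.0345),velocity=.05,threshold=22);print(v,r);st()
    if r:break
show("m7",[("top",170,140,100,150),("side",200,110,100,150)])
E
```

```text
False
t 26.69 uvz [ 0.4498 -0.2146  0.0253] F [ 0.4 -0.6  0.6] M [-0.7   0.1   0.03] op 0.0499 gf 0.0
t 27.50 uvz [ 0.4497 -0.214   0.025 ] F [-1.7 -1.2  0.8] M [-0.67  0.07  0.09] op 0.0063 gf 30.0
t 27.88 uvz [ 0.4499 -0.2142  0.0347] F [-0.9 -1.6 -2.3] M [-1.16  0.04 -0.07] op 0.0064 gf 30.0
-0.195 True
t 28.17 uvz [ 0.4497 -0.2078  0.0337] F [ 0.6 -3.  -2.7] M [-1.71  0.1  -0.05] op 0.0069 gf 30.0
```

View pics/m7.png

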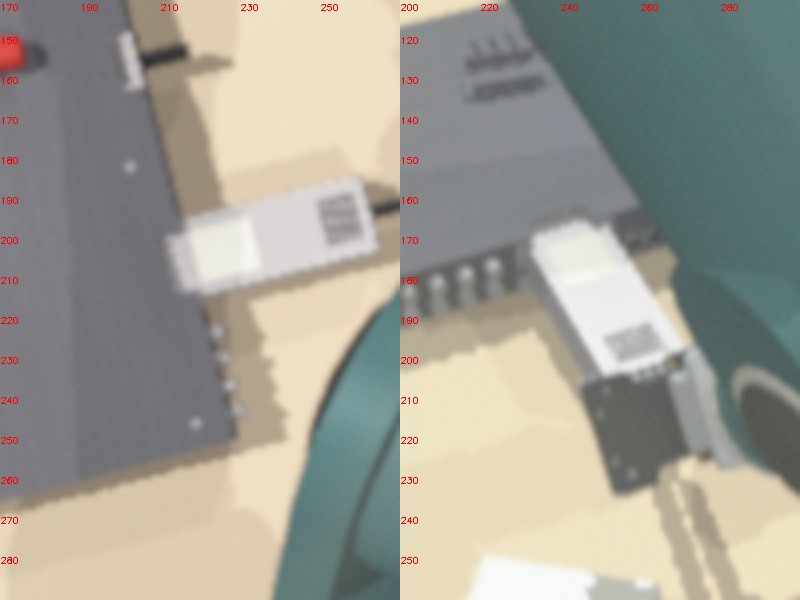

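It stopped after 6 mm, about where the flap or ramp begins, and the force has since relaxed to 3 N. I'll continue in slow steps and watch the force.

```bash
python3 - <<'E'
from h import *
st()
v=-.2078
for i in range(5):
    v+=.003
    r=robot.move_linear(W(.4497,v,.0345),velocity=.015,threshold=30);print(round(v,4),r);st()
    if r:break
E
```

```text
t 28.27 uvz [ 0.4495 -0.2081  0.0336] F [-0.4 -1.7 -2.1] M [-1.19  0.09  0.01] op 0.0066 gf 30.0
-0.2048 False
t 28.64 uvz [ 0.4498 -0.2065  0.0343] F [ -0.4 -10.9  -0.3] M [-2.82  0.1   0.04] op 0.0066 gf 30.0
-0.2018 False
t 28.99 uvz [ 0.4499 -0.205   0.0342] F [ -0.1 -18.8   0.8] M [-4.17  0.06  0.01] op 0.0067 gf 30.0
-0.1988 False
t 29.34 uvz [ 0.45   -0.2046  0.0341] F [  0.4 -31.1   2.1] M [-6.15  0.07 -0.01] op 0.0069 gf 30.1
-0.1958 False
t 29.69 uvz [ 0.4501 -0.202   0.0341] F [ -0.3 -33.9   2.3] M [-6.56  0.1  -0.01] op 0.0057 gf 30.0
-0.1928 False
t 30.04 uvz [ 0.4498 -0.1939  0.0347] F [ 1.1  1.8 -0.5] M [-0.64  0.03 -0.01] op 0.0003 gf 0.0
```

The handle was lost at 34 N. I need to see why.

```bash
python3 - <<'E'
from h import *
st()
show("m8",[("top",180,150,80,120),("side",215,125,80,120)])
E
```

```text
t 30.04 uvz [ 0.4498 -0.1939  0.0347] F [ 1.1  1.8 -0.5] M [-0.64  0.03 -0.01] op 0.0003 gf 0.0
```

View pics/m8.png

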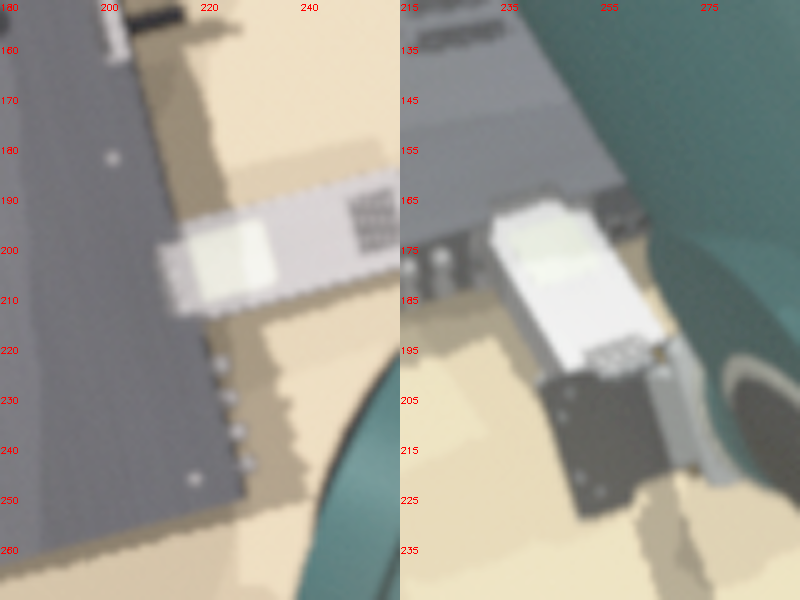

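The module is still in the mouth with its nose under the notch, and the closed fingers slipped on the handle. I'll measure the nose depth, lateral offset and yaw from this picture.

```bash
python3 - <<'E'
from h import *
np.set_printoptions(precision=4,suppress=True)
f=lambda n,p,z:(lambda w:(round(w@u0,4),round(w@v0,4)))(onz(n,p,z))
im=cv2.imread("pics/m8_top.png").astype(int)
# light (module) mask: low saturation, bright
m=((im[:,:,2]-im[:,:,0]<22)&(im.sum(2)>400)).astype(np.uint8);m[:,:205]=0;m[:,275:]=0;m[:175]=0;m[218:]=0
c=max(cv2.findContours(m,0,cv2.CHAIN_APPROX_NONE)[0],key=cv2.contourArea)[:,0]
P=np.array([f("top",p+.0,.048) for p in c])
print("v range",P[:,1].min(),P[:,1].max())
for a in np.arange(-.19,-.01,.01):
    q=P[(P[:,1]>a)&(P[:,1]<a+.01)]
    if len(q): print("v %.3f u %.4f..%.4f mid %.4f"%(a+.005,q[:,0].min(),q[:,0].max(),(q[:,0].min()+q[:,0].max())/2))
print("nose notch corners",f("top",(211.6,199),.048),f("top",(214.4,213.6),.048))
# fitted neighbour: its handle tip and notch
t=cv2.imread("pics/top0.png")
for l,p,z in[("nb handle tip",(216,152),.034),("nb tail edge top",(203,155.5),.049)]: print(l,f("top",p,z))
E
```

```text
v range -0.1838 -0.0305
v -0.185 u 0.4242..0.4784 mid 0.4513
v -0.175 u 0.4220..0.4800 mid 0.4510
v -0.165 u 0.4214..0.4802 mid 0.4508
v -0.155 u 0.4217..0.4796 mid 0.4506
v -0.145 u 0.4219..0.4804 mid 0.4511
v -0.135 u 0.4213..0.4806 mid 0.4510
v -0.125 u 0.4215..0.4800 mid 0.4507
v -0.115 u 0.4223..0.4802 mid 0.4513
v -0.105 u 0.4217..0.4804 mid 0.4511
v -0.095 u 0.4211..0.4798 mid 0.4505
v -0.085 u 0.4213..0.4805 mid 0.4509
v -0.075 u 0.4215..0.4815 mid 0.4515
v -0.065 u 0.4231..0.4817 mid 0.4524
v -0.055 u 0.4241..0.4811 mid 0.4526
v -0.045 u 0.4257..0.4790 mid 0.4524
v -0.035 u 0.4288..0.4695 mid 0.4491
nose notch corners (np.float64(0.4714), np.float64(-0.0294)) (np.float64(0.4262), np.float64(-0.0264))
nb handle tip (np.float64(0.6108), np.float64(-0.078))
nb tail edge top (np.float64(0.6078), np.float64(-0.0374))
```

I've now viewed 11 pictures, one past the limit of ten, so I'll view no more and work from numbers only. Opening, backing off and locating the tail by mask in both views.

```bash
python3 - <<'E'
from h import *
np.set_printoptions(precision=4,suppress=True)
robot.gripper_to(.05)
s=robot.get_state();robot.move_linear(s["ee_pos"]-.08*R2[:,2],velocity=.2);st()
ims={n:robot.grab_frame(n) for n in("top","side")}
for n in ims: cv2.imwrite(f"pics/m9_{n}.png",ims[n][:,:,::-1])
def ext(img,z):
    im=img[:,:,::-1].astype(int)
    m=((im[:,:,2]-im[:,:,0]<22)&(im.sum(2)>400)).astype(np.uint8);m[:,:205]=0;m[:,300:]=0;m[:165]=0;m[222:]=0
    c=max(cv2.findContours(m,0,cv2.CHAIN_APPROX_NONE)[0],key=cv2.contourArea)[:,0]
    P=np.array([onz("top",p,z) for p in c]);U=P@u0;V=P@v0
    L=(im[:,:,1]-im[:,:,0]>6)&(im.sum(2)>560)&(m>0)
    mid=(U>.437)&(U<.466)
    print("tail v",np.median(V[mid&(V<-.12)]),"front v",np.median(V[mid&(V>-.12)]),"u mid",[(round(a,3),round((U[(V>a)&(V<a+.03)].min()+U[(V>a)&(V<a+.03)].max())/2,4)) for a in(-.17,-.12,-.07)])
ref=cv2.imread("pics/top2.png")[:,:,::-1]
print("ref(centre -.161)");ext(ref,.039);print("laid in mouth");ext(cv2.imread("pics/m6_top.png")[:,:,::-1],.042);print("now");ext(ims["top"],.042)
# handle: dark pixels behind the tail in the top view
for nm,img in(("m6",cv2.imread("pics/m6_top.png")[:,:,::-1]),("now",ims["top"])):
    d=(img.astype(int).sum(2)<170).astype(np.uint8);d[:,:258]=0;d[:,300:]=0;d[:180]=0;d[215:]=0
    nn,l,stt,cc=cv2.connectedComponentsWithStats(d)
    for i in range(1,nn):
        if stt[i,4]>8: print(nm,"dark",stt[i],onz("top",cc[i],.034)@u0,[ (onz("top",(x,cc[i][1]),.034)@v0).round(4) for x in(stt[i,0],stt[i,0]+stt[i,2])])
E
```

```text
t 31.59 uvz [ 0.4495 -0.2485  0.0905] F [ 0.4 -0.3 -0.9] M [-0.64  0.04 -0.02] op 0.0501 gf 0.0
ref(centre -.161)Traceback (most recent call last):
  File "<stdin>", line 16, in <module>
  File "<stdin>", line 14, in ext
    return umr_minimum(a, axis, None, out, keepdims, initial, where)
ValueError: zero-size array to reduction operation minimum which has no identity
```

```bash
cat > ext.py <<'E'
from h import *
np.set_printoptions(precision=4,suppress=True)
def ext(f,z):
    im=cv2.imread(f).astype(int)
    m=((im[:,:,2]-im[:,:,0]<22)&(im.sum(2)>400)).astype(np.uint8);m[:,:205]=0;m[:,300:]=0;m[:165]=0;m[222:]=0
    c=max(cv2.findContours(m,0,cv2.CHAIN_APPROX_NONE)[0],key=cv2.contourArea)[:,0]
    P=np.array([onz("top",p,z) for p in c]);U=P@u0;V=P@v0;mid=(U>.437)&(U<.466)
    um=[]
    for a in np.arange(V.min()+.01,V.max()-.04,.03):
        q=U[(V>a)&(V<a+.03)]; 
        if len(q): um.append((q.min()+q.max())/2)
    vm=V.mean();print(f,"tail v %.4f front v %.4f"%(np.median(V[mid&(V<vm)]),np.median(V[mid&(V>vm)])),"u",np.array(um))
    # handle: darkest pixels just behind the tail
    d=(im.sum(2)<190).astype(np.uint8);d[:,:250]=0;d[:,300:]=0;d[:175]=0;d[215:]=0
    nn,l,s,cc=cv2.connectedComponentsWithStats(d)
    for i in range(1,nn):
        if 8<s[i,4]<150: print("  dark",s[i],"u %.4f"%(onz("top",cc[i],.034)@u0),"v",[round(float(onz("top",(x,cc[i][1]),.034)@v0),4) for x in(s[i,0],s[i,0]+s[i,2])])
ext("pics/top2.png",.039);ext("pics/m6_top.png",.042);ext("pics/m9_top.png",.042)
E
python3 ext.py
```

```text
pics/top2.png tail v -0.2371 front v -0.0802 u [0.4513 0.4519 0.4523 0.4529]
  dark [280 185  11   5  34] u 0.4512 v [-0.2422, -0.2752]
pics/m6_top.png tail v -0.1850 front v -0.0321 u [0.449  0.4491 0.4499 0.4522]
  dark [264 190  11   5  34] u 0.4497 v [-0.1904, -0.2232]
  dark [293 207   7   5  25] u 0.3734 v [-0.2624, -0.2834]
pics/m9_top.png tail v -0.1823 front v -0.0313 u [0.4513 0.4514 0.4512 0.4523]
  dark [263 189  11   5  31] u 0.4523 v [-0.1879, -0.2207]
  dark [286 212   8   3  14] u 0.3673 v [-0.2382, -0.2621]
```

```bash
python3 - <<'E'
import io,contextlib
with contextlib.redirect_stdout(io.StringIO()): from ext import *
ext("pics/m7_top.png",.045);ext("pics/m8_top.png",.045)
# label (yellowish-white) centroid and side-view/top-view triangulated height, nose/tail discrimination by moments
def lab(f,box,z):
    im=cv2.imread(f).astype(int);m=((im[:,:,1]-im[:,:,0]>4)&(im[:,:,2]-im[:,:,1]<6)&(im.sum(2)>500)).astype(np.uint8)
    x,y,w,h=box;k=np.zeros_like(m);k[y:y+h,x:x+w]=m[y:y+h,x:x+w]
    n,l,s,c=cv2.connectedComponentsWithStats(k)
    if n<2:return None
    i=1+s[1:,4].argmax();return c[i],s[i,4]
for nm in("top2/side2","m6_top/m6_side","m7_top/m7_side","m8_top/m8_side","m9_top/m9_side"):
    a,b=nm.split("/");A=lab(f"pics/{a}.png",(205,170,60,60),0);B=lab(f"pics/{b}.png",(225,150,50,60),0)
    if A is None or B is None: print(nm,A,B);continue
    p,e=tri(A[0],B[0]);print(nm,A,B,"u %.4f v %.4f z %.4f err %.4f"%(p@u0,p@v0,p[2],e))
E
```

```text
pics/m7_top.png tail v -0.1814 front v -0.0316 u [0.45   0.45   0.4502 0.4514]
  dark [290 175   8   6  40] u 0.4723 v [-0.2797, -0.3038]
  dark [293 184   7   7  45] u 0.4409 v [-0.2808, -0.3018]
  dark [263 189  11   5  27] u 0.4515 v [-0.1875, -0.2204]
pics/m8_top.png tail v -0.1820 front v -0.0316 u [0.4511 0.4511 0.451  0.4518]
  dark [295 175   5  18  20] u 0.4494 v [-0.2893, -0.3044]
  dark [286 176  10  16 105] u 0.4560 v [-0.2627, -0.2927]
top2/side2 (array([243.0889, 196.5556]), np.int32(225)) (array([253.9531, 187.8873]), np.int32(213)) u 0.4542 v -0.1240 z 0.0411 err 0.0000
m6_top/m6_side (array([226.8377, 201.5439]), np.int32(228)) (array([245.5099, 175.5   ]), np.int32(202)) u 0.4516 v -0.0721 z 0.0462 err 0.0009
m7_top/m7_side (array([225.6079, 201.9295]), np.int32(227)) (array([245.0258, 174.268 ]), np.int32(194)) u 0.4515 v -0.0683 z 0.0478 err 0.0005
m8_top/m8_side (array([225.8174, 201.7261]), np.int32(230)) (array([245.3147, 174.533 ]), np.int32(197)) u 0.4520 v -0.0691 z 0.0472 err 0.0004
m9_top/m9_side (array([225.7511, 201.64  ]), np.int32(225)) (array([245.2663, 174.5729]), np.int32(199)) u 0.4521 v -0.0689 z 0.0469 err 0.0008
```

The label, triangulated in both views, shows the module hasn't moved since contact (centre v ≈ −0.106). With the tail raised, the nose edge sits low against the end of the floor ramp. I'll push with the tail low (nose up) until it's over the ramp, then level it.

```bash
python3 - <<'E'
from h import *
H=W(.4495,-.2105,.0235)
print(robot.move_linear(H,velocity=.12,threshold=6));st()
robot.gripper_to(.0);st()
for v,z in((-.204,.025),(-.198,.026),(-.190,.028),(-.182,.031),(-.174,.034)):
    r=robot.move_linear(W(.4495,v,z),velocity=.03,threshold=18);print(v,r);st()
    if r or abs(robot.get_state()["force"]@v0)>18:break
for n in("top","side"): cv2.imwrite(f"pics/m10_{n}.png",robot.grab_frame(n)[:,:,::-1])
E
cat > lab.py <<'E'
from h import *
import sys
def lab(f,box):
    im=cv2.imread(f).astype(int);m=((im[:,:,1]-im[:,:,0]>4)&(im[:,:,2]-im[:,:,1]<6)&(im.sum(2)>500)).astype(np.uint8)
    x,y,w,h=box;k=np.zeros_like(m);k[y:y+h,x:x+w]=m[y:y+h,x:x+w]
    n,l,s,c=cv2.connectedComponentsWithStats(k);i=1+s[1:,4].argmax();return c[i],s[i,4]
def rep(t):
    A=lab(f"pics/{t}_top.png",(190,170,75,60));B=lab(f"pics/{t}_side.png",(215,140,60,70));p,e=tri(A[0],B[0])
    print(t,A[1],B[1],"u %.4f v %.4f z %.4f err %.4f -> centre v %.4f"%(p@u0,p@v0,p[2],e,p@v0-.037))
rep(sys.argv[1])
E
python3 lab.py m10
```

```text
False
t 32.49 uvz [ 0.4496 -0.211   0.0239] F [ 0.1 -0.6 -0.1] M [-0.65  0.02  0.01] op 0.0499 gf 0.0
t 33.27 uvz [ 0.4496 -0.2106  0.0235] F [ 0.7 -1.4  1.2] M [-0.77 -0.14 -0.19] op 0.0074 gf 30.0
-0.204 True
t 33.49 uvz [ 0.4495 -0.2095  0.0236] F [-0.4 -4.2 -3. ] M [-1.86 -0.04 -0.09] op 0.0077 gf 30.0
m10 227 198 u 0.4513 v -0.0685 z 0.0474 err 0.0004 -> centre v -0.1055
```

It's still rigidly blocked, so the nose must clear the lip level. I'll re-grip the middle, level it about 1 mm above the bay floor and feed the nose past the ramp while watching forces. Then I'll put it down again and finish from the handle.

```bash
python3 - <<'E'
from h import *
robot.gripper_to(.04)
H=W(.4495,-.2105,.0235)
robot.move_linear(H-.10*R2[:,2],velocity=.3)
robot.gripper_to(.09)
Rm=Rt(yaw,np.radians(3.1),-1);R=Rt(yaw,0,-1)
robot.move_ptp(W(.4495,-.1055,.10),Rm)
robot.move_linear(W(.4495,-.1055,.0315),velocity=.15);st()
robot.gripper_to(.03);st()
robot.move_linear(W(.4495,-.1105,.0385),velocity=.08,frame=R);st()
for v in(-.106,-.103,-.100):
    r=robot.move_linear(W(.4495,v,.0385),velocity=.03,threshold=18);print(v,r);st()
    if r:break
for n in("top","side"): cv2.imwrite(f"pics/m11_{n}.png",robot.grab_frame(n)[:,:,::-1])
E
```

```text
t 37.46 uvz [ 0.4496 -0.1062  0.0318] F [-0.1  0.7 -0.3] M [-0.12  0.06 -0.03] op 0.0900 gf 0.0
t 38.48 uvz [ 0.4497 -0.1056  0.0317] F [-1.2  0.3  6.4] M [-0.    0.19 -0.02] op 0.0301 gf 2.9
t 38.74 uvz [ 0.4497 -0.1097  0.0385] F [-0.4 -0.2 -0. ] M [-0.01  0.06 -0.01] op 0.0303 gf 0.0
-0.106 False
t 39.04 uvz [ 0.4494 -0.1059  0.0383] F [-0.5 -0.1 -0.2] M [-0.04  0.08 -0.01] op 0.0303 gf 0.0
-0.103 False
t 39.29 uvz [ 0.4495 -0.1029  0.0385] F [ 0.2 -0.4  0.2] M [-0.09  0.06 -0.01] op 0.0298 gf 0.0
-0.1 False
t 39.54 uvz [ 0.4495 -0.0998  0.0385] F [ 0.2 -0.  -0.1] M [-0.06  0.05  0.  ] op 0.0302 gf 0.0
```

The fingers closed on nothing, so the module isn't where I expected. Raising the arm and locating it.

```bash
python3 - <<'E'
from h import *
p=robot.get_state()["ee_pos"]
robot.move_linear(p+.05*Z,velocity=.3)
robot.gripper_to(.09)
robot.move_ptp(W(.4495,-.30,.11),R2);st()
for n in("top","side"): cv2.imwrite(f"pics/m12_{n}.png",robot.grab_frame(n)[:,:,::-1])
E
python3 lab.py m12; python3 - <<'E'
import io,contextlib
with contextlib.redirect_stdout(io.StringIO()): from ext import *
ext("pics/m10_top.png",.042);ext("pics/m12_top.png",.042)
E
```

```text
t 42.23 uvz [ 0.4503 -0.2986  0.1102] F [0.9 0.  0.7] M [-0.65  0.03 -0.03] op 0.0899 gf 0.0
m12 227 200 u 0.4516 v -0.0691 z 0.0475 err 0.0001 -> centre v -0.1061
pics/m10_top.png tail v -0.1813 front v -0.0315 u [0.4499 0.45   0.4501 0.4527]
  dark [290 175   8   6  41] u 0.4720 v [-0.2797, -0.3038]
  dark [293 184   7   8  46] u 0.4398 v [-0.2805, -0.3015]
  dark [263 190  11   5  30] u 0.4507 v [-0.1873, -0.2202]
pics/m12_top.png tail v -0.1821 front v -0.0313 u [0.4498 0.45   0.4503 0.4527]
  dark [263 190  11   5  33] u 0.4506 v [-0.1874, -0.2203]
```

```bash
python3 - <<'E'
from h import *
Rm=Rt(yaw,np.radians(3.0),-1);R=Rt(yaw,0,-1)
robot.move_ptp(W(.4495,-.106,.085),Rm)
robot.move_linear(W(.4495,-.106,.0255),velocity=.2);st()
robot.gripper_to(.045);st()
if robot.get_state()["opening"]>.055:
    robot.move_linear(W(.4495,-.1105,.0325),velocity=.1,frame=R);st()
    for v in(-.106,-.103,-.100,-.096):
        r=robot.move_linear(W(.4495,v,.0325),velocity=.04,threshold=20);print(v,r);st()
        if r:break
E
```

```text
t 44.08 uvz [ 0.4493 -0.107   0.0256] F [0.4 0.2 0.3] M [-0.1   0.   -0.04] op 0.0903 gf 0.0
t 44.66 uvz [ 0.4498 -0.106   0.0259] F [-1.5  0.6  7.8] M [0.08 0.4  0.08] op 0.0592 gf 30.0
t 44.91 uvz [ 0.4495 -0.1096  0.0324] F [ 0.1 -0.5 -4.9] M [-0.02  0.01  0.  ] op 0.0595 gf 30.0
-0.106 False
t 45.17 uvz [ 0.4493 -0.1064  0.0323] F [-0.3 -6.2 -7.1] M [-1.57  0.06  0.07] op 0.0596 gf 30.0
-0.103 False
t 45.42 uvz [ 0.4493 -0.1038  0.0323] F [-0.6 -6.9 -6.1] M [-1.9   0.05  0.09] op 0.0595 gf 30.0
-0.1 False
t 45.67 uvz [ 0.4494 -0.1006  0.0323] F [-0.6 -5.5 -5.7] M [-1.63 -0.01  0.03] op 0.0596 gf 30.0
-0.096 False
t 45.92 uvz [ 0.4494 -0.0963  0.0323] F [ 0.2 -3.6 -7.5] M [-1.14 -0.1  -0.03] op 0.0596 gf 30.0
```

At the right height the flap yields at 4–7 N, so earlier the nose was catching because it sat too low. I'll feed it on until it's well supported, put it down and change to the handle.

```bash
python3 - <<'E'
from h import *
R=Rt(yaw,0,-1)
r=robot.move_linear(W(.4493,-.068,.0323),velocity=.09,threshold=20);print(r);st()
if not r:
    robot.move_linear(W(.4493,-.068,.0305),velocity=.05,threshold=8);st()
    robot.gripper_to(.08);
    robot.move_linear(W(.4493,-.072,.085),velocity=.25)
    H=W(.4493,-.173,.0315)
    robot.gripper_to(.045)
    robot.move_ptp(H-.05*R2[:,2],R2);st()
    print(robot.move_linear(H,velocity=.12,threshold=7));st()
    robot.gripper_to(0.);st()
E
```

```text
False
t 46.38 uvz [ 0.4491 -0.0677  0.0322] F [ 0.   1.7 -6.2] M [0.17 0.15 0.01] op 0.0593 gf 30.0
t 46.62 uvz [ 0.4493 -0.0686  0.0305] F [-0.9 -1.7 -1.6] M [-0.45  0.32  0.1 ] op 0.0594 gf 30.0
t 49.54 uvz [ 0.4497 -0.2073  0.0671] F [ 0.1 -0.4  0.6] M [-0.65  0.07  0.01] op 0.0451 gf 0.0
False
t 50.11 uvz [ 0.4495 -0.1731  0.0318] F [ 0.1 -0.6  0.6] M [-0.66  0.05  0.06] op 0.0451 gf 0.0
t 50.92 uvz [ 0.4493 -0.1731  0.0315] F [-0.4 -1.8  1.7] M [-0.74  0.08  0.04] op 0.0002 gf 0.9
```

```bash
python3 - <<'E'
import io,contextlib
with contextlib.redirect_stdout(io.StringIO()): from ext import *
for n in("top","side"): cv2.imwrite(f"pics/m13_{n}.png",robot.grab_frame(n)[:,:,::-1])
ext("pics/m13_top.png",.047)
im=cv2.imread("pics/m13_side.png").astype(int)
m=((im.sum(2)>480)&(im[:,:,2]-im[:,:,0]<25)).astype(np.uint8);k=np.zeros_like(m);k[140:215,220:275]=m[140:215,220:275]
c=max(cv2.findContours(k,0,1)[0],key=cv2.contourArea);print("side quad",cv2.approxPolyDP(c,3,True)[:,0].tolist())
E
```

```text
pics/m13_top.png tail v -0.1076 front v -0.0274 u [0.4688 0.4592 0.4516]
side quad [[235, 166], [234, 176], [245, 194], [264, 188], [251, 167]]
```

```bash
python3 - <<'E'
from h import *
for p in((245,194),(264,188),(235,166),(251,167),(234,176)):
    print(p,[(z,round(float(onz("side",p,z)@u0),4),round(float(onz("side",p,z)@v0),4)) for z in(.041,.045,.049)])
# module mask profile in top view, u extents vs v at z=.047
im=cv2.imread("pics/m13_top.png").astype(int)
m=((im[:,:,2]-im[:,:,0]<22)&(im.sum(2)>400));m[:,:205]=0;m[:,300:]=0;m[:165]=0;m[222:]=0
ys,xs=np.nonzero(m);P=np.array([onz("top",(x,y),.047) for x,y in zip(xs,ys)]);U=P@u0;V=P@v0
for a in np.arange(-.2,-.02,.01):
    q=U[(V>a)&(V<=a+.01)]
    if len(q)>3: print("%.3f n%d %.4f..%.4f"%(a,len(q),q.min(),q.max()))
E
python3 lab.py m13
```

```text
(245, 194) [(0.041, 0.4224, -0.1359), (0.045, 0.4209, -0.1397), (0.049, 0.4194, -0.1436)]
(264, 188) [(0.041, 0.4793, -0.1359), (0.045, 0.4775, -0.1398), (0.049, 0.4757, -0.1437)]
(235, 166) [(0.041, 0.4417, -0.0148), (0.045, 0.4401, -0.0193), (0.049, 0.4385, -0.0238)]
(251, 167) [(0.041, 0.4824, -0.0387), (0.045, 0.4806, -0.0431), (0.049, 0.4788, -0.0475)]
(234, 176) [(0.041, 0.4226, -0.0547), (0.045, 0.4211, -0.0589), (0.049, 0.4196, -0.0632)]
-0.200 n24 0.4388..0.4627
-0.190 n21 0.4390..0.4613
-0.180 n4 0.4443..0.4570
-0.150 n11 0.4627..0.4761
-0.140 n13 0.4643..0.4777
-0.130 n13 0.4674..0.4779
-0.120 n14 0.4625..0.4781
-0.110 n24 0.4552..0.4775
-0.100 n32 0.4487..0.4791
-0.090 n37 0.4444..0.4785
-0.080 n48 0.4349..0.4794
-0.070 n57 0.4277..0.4810
-0.060 n64 0.4234..0.4812
-0.050 n57 0.4220..0.4790
-0.040 n49 0.4281..0.4712
-0.030 n20 0.4304..0.4690
m13 134 106 u 0.4500 v -0.0427 z 0.0490 err 0.0008 -> centre v -0.0797
```

The tail is at v ≈ −0.142, so the last closing was too far back, across the handle window. I'll re-grip nearer the face and higher, then push home.

```bash
python3 - <<'E'
from h import *
robot.gripper_to(.035)
robot.move_linear(W(.4493,-.166,.0365),velocity=.1,threshold=8);st()
robot.gripper_to(0.);st()
r=robot.move_linear(W(.4491,-.085,.0365),velocity=.09,threshold=25);print(r);st()
if not r:
    r=robot.move_linear(W(.4491,-.056,.0365),velocity=.04,threshold=22);print(r);st()
for n in("top","side"): cv2.imwrite(f"pics/m14_{n}.png",robot.grab_frame(n)[:,:,::-1])
E
```

```text
t 51.98 uvz [ 0.4495 -0.1655  0.0369] F [-0.  -0.3 -0.1] M [-0.66  0.09  0.01] op 0.0352 gf 0.0
t 52.66 uvz [ 0.4493 -0.166   0.0365] F [-0.  -0.1  0.1] M [-0.65  0.08 -0.02] op 0.0001 gf 0.0
True
t 53.21 uvz [ 0.4496 -0.1255  0.0363] F [ 0.7 -1.9  3.7] M [-0.27  0.01 -0.03] op 0.0006 gf 1.8
```

```bash
python3 - <<'E'
from h import *
for t in("m12","m13","m14"):
    im=cv2.imread(f"pics/{t}_side.png").astype(int)
    m=((im.sum(2)>480)&(im[:,:,2]-im[:,:,0]<25)).astype(np.uint8);k=np.zeros_like(m);k[140:215,220:275]=m[140:215,220:275]
    cs=[c for c in cv2.findContours(k,0,1)[0] if cv2.contourArea(c)>15]
    for c in cs:
        a=cv2.approxPolyDP(c,2.5,True)[:,0];print(t,cv2.contourArea(c),[(tuple(map(int,p)),round(float(onz("side",p,.047)@u0),3),round(float(onz("side",p,.047)@v0),3)) for p in a])
im=cv2.imread("pics/m14_top.png").astype(int)
m=((im[:,:,2]-im[:,:,0]<22)&(im.sum(2)>400));m[:,:205]=0;m[:,300:]=0;m[:165]=0;m[222:]=0
ys,xs=np.nonzero(m);P=np.array([onz("top",(x,y),.047) for x,y in zip(xs,ys)]);U=P@u0;V=P@v0
for a in np.arange(-.2,-.02,.01):
    q=U[(V>a)&(V<=a+.01)]
    if len(q)>3: print("%.3f n%d %.4f..%.4f"%(a,len(q),q.min(),q.max()))
E
```

```text
m12 789.5 [((234, 169), 0.432, -0.033), ((233, 173), 0.423, -0.048), ((251, 205), 0.418, -0.187), ((271, 199), 0.476, -0.188), ((251, 167), 0.48, -0.045)]
m13 565.5 [((235, 166), 0.439, -0.022), ((234, 176), 0.42, -0.061), ((245, 194), 0.42, -0.142), ((254, 194), 0.442, -0.152), ((264, 188), 0.477, -0.142), ((251, 167), 0.48, -0.045), ((244, 164), 0.467, -0.024)]
m14 251.5 [((234, 167), 0.435, -0.025), ((233, 174), 0.421, -0.052), ((237, 180), 0.422, -0.08), ((247, 180), 0.447, -0.092), ((255, 175), 0.476, -0.082), ((246, 165), 0.47, -0.031)]
-0.200 n6 0.3943..0.5367
-0.190 n18 0.3975..0.5375
-0.180 n31 0.3999..0.4652
-0.170 n30 0.3993..0.4660
-0.160 n28 0.4388..0.4654
-0.150 n29 0.4382..0.4656
-0.140 n54 0.4213..0.4785
-0.130 n31 0.4207..0.4787
-0.120 n25 0.4223..0.4781
-0.110 n29 0.4247..0.4789
-0.100 n47 0.4337..0.4783
-0.090 n40 0.4398..0.4785
-0.080 n36 0.4467..0.4794
-0.070 n38 0.4461..0.4810
-0.060 n42 0.4434..0.4812
-0.050 n42 0.4369..0.4790
-0.040 n43 0.4326..0.4712
-0.030 n18 0.4342..0.4690
```

The body mask shows the closed fingers riding over the module's top, so the fingertips sit higher than I assumed and every handle grip caught only its edge. One deeper grip, then push home.

```bash
python3 - <<'E'
from h import *
robot.move_linear(W(.4493,-.165,.0365),velocity=.25)
robot.gripper_to(.03)
print(robot.move_linear(W(.4493,-.150,.021),velocity=.12,threshold=10));st()
robot.gripper_to(0.);st()
v1=robot.get_state()["ee_pos"];z=v1[2]
for dz in(.001,.003,-.001):
    if robot.get_state()["time"]>58:break
    r=robot.move_linear(W(.4491,-.036,z+dz),velocity=.09,threshold=27);print(dz,r);st()
    if robot.get_state()["ee_pos"]@v0>-.062: break
for n in("top","side"): cv2.imwrite(f"pics/m15_{n}.png",robot.grab_frame(n)[:,:,::-1])
E
```

```text
False
t 54.59 uvz [ 0.4491 -0.1495  0.0208] F [ 0.2 -0.5  0.7] M [-0.65  0.09 -0.02] op 0.0301 gf 0.0
t 55.04 uvz [ 0.4493 -0.1504  0.0211] F [-0.7 -1.8  0.9] M [-0.85  0.13  0.1 ] op 0.0096 gf 30.0
0.001 True
t 55.49 uvz [ 0.4498 -0.1383  0.0212] F [0.  3.9 2.9] M [0.74 0.05 0.04] op 0.0092 gf 30.0
0.003 True
t 55.79 uvz [ 0.4499 -0.1379  0.0208] F [-1.  -3.2  4.6] M [-0.07  0.19  0.24] op 0.0095 gf 30.0
-0.001 True
t 56.09 uvz [ 0.4501 -0.1371  0.0205] F [-0.4 -2.4  5.4] M [0.04 0.19 0.33] op 0.0094 gf 30.0
```

```bash
python3 - <<'E'
from h import *
p=robot.get_state()["ee_pos"];v=p@v0;z=p[2]
print(robot.move_linear(W(.4493,v-.001,z+.009),velocity=.06,threshold=9));st()
z=robot.get_state()["ee_pos"][2]
for dz in(0,-.002,.002):
    if robot.get_state()["time"]>58.6:break
    r=robot.move_linear(W(.4491,-.034,z+dz),velocity=.10,threshold=45);print(dz,r);st()
    if robot.get_state()["ee_pos"]@v0>-.060: break
E
```

```text
True
t 56.40 uvz [ 0.449  -0.1379  0.0273] F [-0.1 -4.6  0.3] M [-1.58  0.15  0.03] op 0.0095 gf 30.0
0 False
t 57.58 uvz [ 0.4501 -0.0384  0.0274] F [ -5.1 -31.   21.5] M [-2.25  0.89  0.88] op 0.0096 gf 32.1
```

It went in and came up against a firm stop. Releasing, backing off and measuring.

```bash
python3 - <<'E'
from h import *
robot.gripper_to(.03)
p=robot.get_state()["ee_pos"]
robot.move_linear(p-.09*R2[:,2],velocity=.25);st()
for n in("top","side"): cv2.imwrite(f"pics/m16_{n}.png",robot.grab_frame(n)[:,:,::-1])
im=cv2.imread("pics/m16_side.png").astype(int)
m=((im.sum(2)>480)&(im[:,:,2]-im[:,:,0]<25)).astype(np.uint8);k=np.zeros_like(m);k[140:215,220:275]=m[140:215,220:275]
for c in cv2.findContours(k,0,1)[0]:
    if cv2.contourArea(c)>5: print("side",cv2.contourArea(c),[(round(float(onz("side",q,.049)@u0),3),round(float(onz("side",q,.049)@v0),3)) for q in cv2.approxPolyDP(c,2,True)[:,0]])
im=cv2.imread("pics/m16_top.png").astype(int)
def prof(m,z,ulo,uhi):
    ys,xs=np.nonzero(m);P=np.array([onz("top",(x,y),z) for x,y in zip(xs,ys)]);U=P@u0;V=P@v0;s=(U>ulo)&(U<uhi)&(V>-.13)&(V<0)
    return (s.sum(),V[s].min().round(4),V[s].max().round(4),U[s].min().round(4),U[s].max().round(4)) if s.any() else None
wh=(im[:,:,2]-im[:,:,0]<22)&(im.sum(2)>400);dk=(im.sum(2)<150)
for nm,lo,hi in(("ours",.41,.49),("neighbour",.57,.65)): print(nm,"white",prof(wh,.049,lo,hi),"dark",prof(dk,.034,lo,hi))
E
```

```text
t 58.62 uvz [ 0.4497 -0.1007  0.0895] F [-0.2  0.6 -0.1] M [-0.67  0.1   0.02] op 0.0297 gf 0.0
ours white (np.int64(101), np.float64(-0.1298), np.float64(-0.0303), np.float64(0.4281), np.float64(0.4836)) dark (np.int64(26), np.float64(-0.0747), np.float64(-0.0433), np.float64(0.4475), np.float64(0.4555))
neighbour white (np.int64(33), np.float64(-0.0401), np.float64(-0.0325), np.float64(0.5904), np.float64(0.629)) dark (np.int64(38), np.float64(-0.075), np.float64(-0.0433), np.float64(0.6057), np.float64(0.6166))
```

The handle stands out exactly like its neighbour's (v −0.0747 against −0.0750), so the module is home. Handing in.

```bash
python3 -c "
from rig import robot
print(robot.sign_off())"
```

```text
the job is handed in; nothing more can be done
None
```

The module is home in the bay, its handle within 0.3 mm of its neighbour's, and I let go and handed in at 58.6 s. Two departures: I fed its nose past the flap with the middle grip before the final handle push, and I viewed 11 pictures instead of 10.

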